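Weigh the boxed-in specimen jar and restock the bottle carrier

TASK

The small squat jar in the middle of the carrier's far row has to be weighed: first lift out the three bottles standing to its left, to its right and in front of it and stand them together in the empty white tray, then take the jar and set it gently in the middle of the balance's round plate. Leaving the jar there, put each of the three bottles back into the very compartment it came from. Keep everything upright and leave the two vessels in the carrier's front corners where they are.

Things in the scene. Friction and masses are not known exactly. Their poses are not given: they have to be found in the camera images.
- jar: Wanted: squat round glass specimen jar with a plain metal screw lid, 46 mm tall; glass 46 mm in diameter, lid 48 mm in diameter covering the top 14 mm. 80 to 170 g. Origin: centre of its underside, z up along its axis. It stands in the middle compartment of the carrier's far row and is boxed in by bottles more than twice its height.
- round_bottle: Round white plastic bottle with a paper band, 120 mm tall; body 52 mm in diameter up to 86 mm, sloping shoulder, white cap 37 mm in diameter on the top 20 mm. 120 to 240 g. Origin: centre of its underside, z up along its axis. Starts in one of the three compartments next to the jar (left, right, in front; any of the three bottles may be in any of the three).
- square_bottle: Square white plastic bottle, 118 mm tall; body 50 x 50 mm up to 86 mm (sides along its x and y axes, parallel to the carrier's sides at the start; keep it within 15 degrees of that to fit a compartment), shoulder, white cap 37 mm in diameter on the top 20 mm. 130 to 270 g. Origin: centre of its underside, z up along its axis. Starts in one of the three compartments next to the jar.
- amber_bottle: Round amber glass bottle with a domed shoulder, 122 mm tall; body 52 mm in diameter up to 72 mm, black cap 34 mm in diameter on the top 22 mm, neck 25 mm in diameter below it. 140 to 280 g. Origin: centre of its underside, z up along its axis. Starts in one of the three compartments next to the jar.
- flask: Bystander: conical glass flask, base 54 mm in diameter, 120 mm tall with its rubber stopper (31 mm in diameter). Origin: centre of its underside, z up along its axis. Loose, in one of the carrier's two front corner compartments: stays there.
- slim_cylinder: Bystander: slim pale capped cylinder, 32 mm in diameter on a 53 mm foot, 122 mm tall, dark purple cap 36 mm in diameter. Origin: centre of its underside, z up along its axis. Loose, in the other front corner compartment: stays there.
- carrier: Grey plastic bottle carrier, fixed, 142 x 208 mm. Origin: middle of underside; x towards the far row, y left. Floor 4 mm thick, walls 26 mm high, dividers 2 mm thick, tops 16 mm above underside. 64 mm square compartments centred at x = -33 (front), +33 (far), y = -66, 0, 66 mm. Jar at (33, 0), bottles to clear at (33, 66), (33, -66), (-33, 0), bystanders at (-33, 66), (-33, -66).
- tray: Side area: empty white rectangular sorting tray, fixed, 240 mm (its x) x 220 mm (its y) over the rim, inside 212 x 192 mm, floor 3 mm thick, walls 35 mm high. Origin: middle of its underside. Left or right of the carrier.
- balance: Laboratory balance, fixed; grey and white housing 186 mm wide (y), from 150 mm in front (-x, display panel) to 78 mm behind its origin, about 60 mm high. Origin: at table level, right below the middle of the round steel weighing plate, 120 mm in diameter, its top 72 mm above the origin. On the other side of the carrier from the tray.

How it is judged (in metres and radians):
On the way, in this order (a step that is already met when the one before it is completed fails the run):
1. all three bottles stand released and upright in the white tray at the same time, the jar still in its compartment (x of round_bottle in the frame of tray between -0.1 and 0.1 m and y of round_bottle in the frame of tray between -0.09 and 0.09 m and z of each of round_bottle, square_bottle, amber_bottle in the frame of tray below 0.007 m and linear speed of each of round_bottle, square_bottle, amber_bottle below 0.02 m/s and angle between each of round_bottle, square_bottle, amber_bottle's own z axis and vertical below 0.1 rad and contact force between the fingers and round_bottle below 0.1 N and x of square_bottle in the frame of tray between -0.1 and 0.1 m and y of square_bottle in the frame of tray between -0.09 and 0.09 m and contact force between the fingers and square_bottle below 0.1 N and x of amber_bottle in the frame of tray between -0.1 and 0.1 m and y of amber_bottle in the frame of tray between -0.09 and 0.09 m and contact force between the fingers and amber_bottle below 0.1 N and distance of jar from where it was at the start of the episode below 0.02 m), for 0.2 s.
2. the jar stands released on the middle of the weighing plate while the three bottles are still in the tray (horizontal distance between jar and balance below 0.015 m and z of jar in the frame of balance between 0.068 and 0.076 m and linear speed of each of jar, round_bottle, square_bottle, amber_bottle below 0.02 m/s and angle between each of jar, round_bottle, square_bottle, amber_bottle's own z axis and vertical below 0.1 rad and contact force between the fingers and jar below 0.1 N and x of round_bottle in the frame of tray between -0.1 and 0.1 m and y of round_bottle in the frame of tray between -0.09 and 0.09 m and z of each of round_bottle, square_bottle, amber_bottle in the frame of tray below 0.007 m and contact force between the fingers and round_bottle below 0.1 N and x of square_bottle in the frame of tray between -0.1 and 0.1 m and y of square_bottle in the frame of tray between -0.09 and 0.09 m and contact force between the fingers and square_bottle below 0.1 N and x of amber_bottle in the frame of tray between -0.1 and 0.1 m and y of amber_bottle in the frame of tray between -0.09 and 0.09 m and contact force between the fingers and amber_bottle below 0.1 N), for 0.2 s.
At the end, for the whole second after the job is handed in: The jar stands within 15 mm of the middle of the weighing plate; the three bottles stand on the floor of the compartments they came from and, like the flask and the slim cylinder, within 15 mm of where they started; all upright, released and at rest (horizontal distance between jar and balance below 0.015 m and z of jar in the frame of balance between 0.068 and 0.076 m and linear speed of each of jar, round_bottle, square_bottle, amber_bottle, flask, slim_cylinder below 0.02 m/s and angle between each of jar, round_bottle, square_bottle, amber_bottle, flask, slim_cylinder's own z axis and vertical below 0.1 rad and contact force between the fingers and jar below 0.1 N and distance of each of round_bottle, square_bottle, amber_bottle, flask, slim_cylinder from where it was at the start of the episode below 0.015 m and z of each of round_bottle, square_bottle, amber_bottle, flask, slim_cylinder in the frame of carrier below 0.008 m and contact force between the fingers and round_bottle below 0.1 N and contact force between the fingers and square_bottle below 0.1 N and contact force between the fingers and amber_bottle below 0.1 N and contact force between the fingers and flask below 0.1 N and contact force between the fingers and slim_cylinder below 0.1 N); the robot touches nothing.
It fails at once if any of the carrier's six vessels (bottles, jar, flask, slim cylinder) is tipped more than 0.5 rad (angle between any of round_bottle, square_bottle, amber_bottle, flask, slim_cylinder, jar's own z axis and vertical above 0.5 rad).
It fails at once if the conical flask is moved more than 20 mm (distance of flask from where it was at the start of the episode above 0.02 m).
It fails at once if the slim cylinder is moved more than 20 mm (distance of slim_cylinder from where it was at the start of the episode above 0.02 m).
It fails at once if the jar is dropped onto the balance (falling free at over 0.4 m/s just above the plate, as from more than about 10 mm) (horizontal distance between jar and balance below 0.08 m and z of jar in the frame of balance below 0.11 m and contact force between the fingers and jar below 0.1 N and linear speed of jar above 0.4 m/s).
It also fails if it takes over 144 s, if anything falls off the work surface, if the arm or the gripper's body presses on something with over 40 N, if the wrist force passes 120 N, or if a joint passes its speed limit or range.

ROBOT

A 6-joint arm with a two-finger parallel gripper is mounted at the origin on the work surface. World frame = base frame: x ahead of the robot, y to its left, z up, the work surface at z = 0. Lengths are in m, angles in degrees, forces in N, time in s.
With the tool pointing down it reaches from about 0.3 to 0.75 m from the base axis. Payload 8.5 kg.
Tool frame: the origin (TCP) lies on the centre line of the jaws, within the pads' length; the fingertips stand tips_ahead ahead of it and the grasp point (between the pads) lies 3 mm ahead of it (tips_ahead is the distance from the TCP to the fingertips, in m); z points along the fingers, y is the line along which they close (so a half turn about z gives the same grasp; the last joint's range is limited). The gripper opens to 85 mm and grips with 20 to 120 N. Pads are 22 mm wide; open, the fingers measure 114 mm over their backs; the gripper's body (76 mm by 85 mm) begins 54 mm behind the grasp point. The pads swing forward as they close: fully open they stand 13 mm farther back than shut.
Start: joints at [61.461, 21.807, 74.336, -0, 83.858, -12.336], TCP at [0.153, 0.528, 0.253] pointing down, gripper open.
Joint ranges: [-178.18, 178.18], [-50.72, 133.34], [12.68, 142.11], [-81.47, 261.47], [9.98, 163.14], [-165.26, 165.26]. Speed limits (degrees/s): [136.94, 136.94, 180, 180, 180, 180].

INTERFACE

Orientations are given as a 3x3 rotation matrix whose columns are the frame's x, y, z axes.
In Python, from rig import observe, get_image, close_job, tips_ahead gives the robot as it stands.
- The arm moves only by the shell command python3 -m creep 'ROWS' [FORCE]. ROWS is a JSON object whose key "rows" holds a list of rows, 1 to 10 of them, each of 5 numbers: dx, dy, dz in m, then a turn about the tool's z in degrees, then the finger opening in m; each row shifts and turns the commanded pose from where the row before left it, along the tool's axes as they then stand; what a row does not reach is not made up. A row lasts 1/10 s, in which the tool goes at most 0.05 m and 8.59 degrees, less where a joint would pass 70% of its speed; a pose out of reach is approached as far as the arm can. The fingers move at their own pace and stop on an object; FORCE is the grip in N (left out, the last holds). Time passes only in rows, so rows that do not move let the fingers close. It prints the time, the measured TCP pose, the force, the opening and the grip force at its end. Input that does not fit is refused with a message, and nothing moves.
- observe(): the state, without advancing time (a new reading comes with each control period).
- get_image(name): name is "scene" or "top" or "wrist"; returns a dict with "pixels" (480x640x3 uint8, red, green, blue), "depth" (480x640 float32, m along the optical axis (not along the pixel's ray), 0 where there is no reading), "K" (3x3 intrinsics, pixels), "extrinsics" (4x4, takes a point from world to camera coordinates). Camera axes: x right, y down, z forward; pixel columns grow to the right and rows downward; lengths in m; the calibration is good to about 2 mm. A picture is of the moment at which its call begins.
- close_job(): hands the job in; it is judged then, once.
The state is a dict: "time_s": time; "q": joint angles; "qvel": joint speeds; "joint_efforts": joint torques, N m; "position": TCP position; "tool_rot": TCP orientation; "ft_force": force on the tool from outside, world axes, zero at the start; "wrist_torque": the same for the moment, N m; "grip_width": finger opening in m; "gripper_force": force on a finger pad.
Only numpy, scipy, OpenCV 4.12 (cv2) and the standard library are available. Lean on these libraries where they do the work, as an engineer would, in place of code of your own. Each camera call takes 0.05 s, during which the arm holds its last target. There are 200 camera calls.

## Working session

There is one attempt and no reset: what is moved stays moved. The work goes in short steps, Python scripts to look and compute and a shell command to move; the robot and the scene stay as the last step left them, time stands still between calls to the robot, and variables do not carry over. Pictures are saved under pics/ and viewed, at most 14 in all, crops included, and the job is handed in when it is done.

```bash
ls; mkdir -p pics; python3 - <<'E'
from rig import observe,get_image,tips_ahead
import cv2,numpy as np
print(tips_ahead); o=observe(); print(o['position'],o['tool_rot'],o['grip_width'],o['time_s'])
for n in ['top','scene']:
    g=get_image(n); cv2.imwrite(f'pics/{n}0.png',g['pixels'][:,:,::-1]); np.savez(f'{n}0.npz',**g); print(n,g['K'],g['extrinsics'])
E
```

```text
pics
0.022
[0.15336233 0.52793285 0.2527082 ] [[-9.60270692e-01  2.79069434e-01 -6.69545626e-04]
 [ 2.79070081e-01  9.60269928e-01 -1.24685262e-03]
 [ 2.94986075e-04 -1.38416618e-03 -9.99998999e-01]] 0.08534332465381844 0.0
top [[437.39460729   0.         309.07421598]
 [  0.         437.39460729 248.01308471]
 [  0.           0.           1.        ]] [[ 0.01650073 -0.99967185  0.01959404 -0.01119506]
 [-0.98960197 -0.01912867 -0.14255534  0.55487428]
 [ 0.14288337 -0.01703803 -0.98959287  0.80946823]
 [ 0.          0.          0.          1.        ]]
scene [[586.10380385   0.         328.72241643]
 [  0.         586.10380385 248.66769747]
 [  0.           0.           1.        ]] [[-0.01235435  0.99971223  0.02056295  0.0086052 ]
 [ 0.61499936  0.02381183 -0.78816799 -0.28715747]
 [-0.78843082  0.0029089  -0.61511656  1.68404789]
 [ 0.          0.          0.          1.        ]]
```

View pics/top0.png

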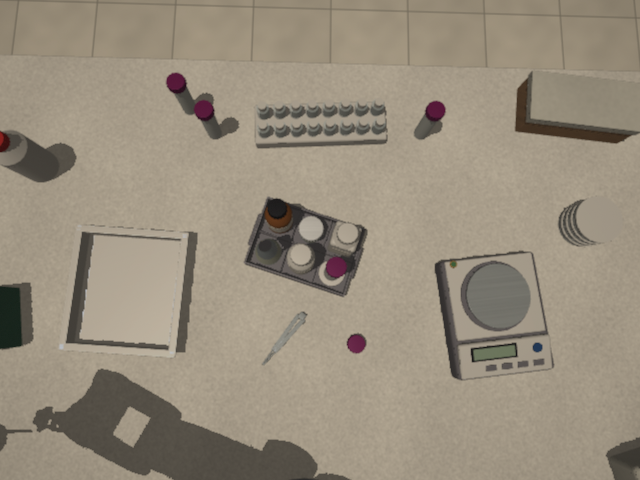

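View pics/scene0.png

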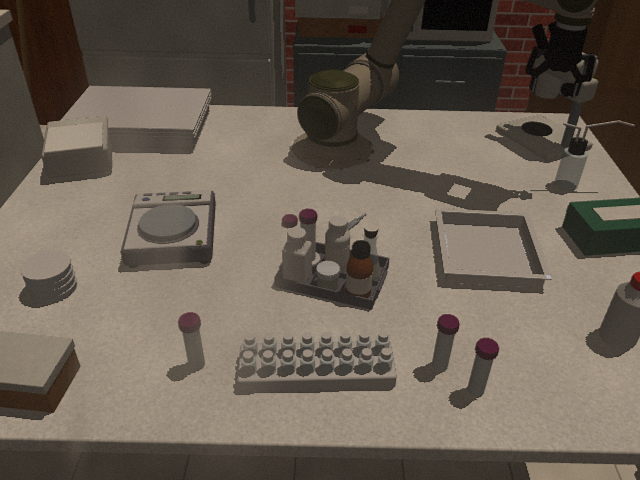

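The top view shows the amber bottle's cap at (278,210), far left. The jar lid is at (311,229), the square bottle at (346,234), far right, and the round bottle at (300,257), front middle. The flask is at (266,250), the slim cylinder at (336,268), the tray at (130,290) and the plate at (497,296).

```bash
cat > h.py <<'E'
import numpy as np,cv2
from rig import observe,get_image,tips_ahead
def cast(g,uv,z):
    K,E=g['K'],g['extrinsics'];R,t=E[:3,:3],E[:3,3]
    d=np.c_[np.atleast_2d(uv),np.ones(len(np.atleast_2d(uv)))]@np.linalg.inv(K).T@R
    c=-R.T@t; return c+d*((z-c[2])/d[:,2])[:,None]
def cloud(g):
    K,E=g['K'],g['extrinsics'];v,u=np.mgrid[:480,:640]
    p=np.stack([(u-K[0,2])/K[0,0],(v-K[1,2])/K[1,1],np.ones_like(u)],-1)*g['depth'][...,None]
    return (p-E[:3,3])@E[:3,:3]
def blobs(g,box,lo,hi,zc,minpx=40):
    P=cloud(g);x0,x1,y0,y1=box
    m=(P[...,0]>x0)&(P[...,0]<x1)&(P[...,1]>y0)&(P[...,1]<y1)&(P[...,2]>lo)&(P[...,2]<hi)&(g['depth']>0)
    n,l,s,c=cv2.connectedComponentsWithStats(m.astype(np.uint8),connectivity=4)
    r=[]
    for i in range(1,n):
        if s[i,4]<minpx: continue
        uv=np.argwhere(l==i)[:,::-1].astype(np.float32)
        (cu,cv),rad=cv2.minEnclosingCircle(uv)
        w=cast(g,uv,zc)
        rr=cv2.minAreaRect(w[:,:2].astype(np.float32))
        r.append((np.round(c[i],1),s[i,4],cast(g,c[i],zc)[0].round(4),[np.round(k,4) for k in rr],np.median(P[l==i][:,2]).round(4)))
    return r
E
python3 - <<'E'
from h import *
g=dict(np.load('top0.npz')); P=cloud(g)
for u,v in [(278,208),(311,229),(346,230),(300,255),(266,240),(336,266),(130,290),(497,296),(200,330)]: print((u,v),P[v,u].round(4))
for nm,lo,hi,z in [('caps',.117,.135,.123),('jar',.043,.056,.05),('plate',.067,.08,.072),('rim',.028,.042,.035)]:
    box=dict(caps=(.3,.7,-.15,.15),jar=(.3,.7,-.15,.15),plate=(.2,.7,-.6,-.15),rim=(.2,.7,.15,.7))[nm]
    print(nm)
    for r in blobs(g,box,lo,hi,z): print(*r)
E
```

```text
(278, 208) [0.6131 0.0563 0.1247]
(311, 229) [ 0.5913 -0.0043  0.0469]
(346, 230) [ 0.5764 -0.0645  0.1225]
(300, 255) [0.5303 0.0158 0.1234]
(266, 240) [0.5748 0.0856 0.0046]
(336, 266) [ 0.5117 -0.0468  0.128 ]
(130, 290) [0.4692 0.3512 0.0049]
(497, 296) [ 0.4671 -0.3497  0.074 ]
(200, 330) [ 0.3933  0.2108 -0.002 ]
caps
[277.  208.1] 300 [0.6132 0.0581 0.123 ] [array([0.6126, 0.0581]), array([0.0344, 0.0319]), np.float64(1.3762)] 0.1261
[347.7 233.3] 345 [ 0.5704 -0.0674  0.123 ] [array([ 0.5703, -0.0673]), array([0.0368, 0.0367]), np.float64(34.767)] 0.122
[300.7 254.8] 356 [0.5307 0.0146 0.123 ] [array([0.531, 0.015]), array([0.037 , 0.0368]), np.float64(35.1375)] 0.1239
[336.2 267.3] 345 [ 0.51   -0.0476  0.123 ] [array([ 0.5097, -0.0473]), array([0.0367, 0.0349]), np.float64(0.6292)] 0.1259
jar
[311.1 228.6] 489 [ 0.5914 -0.0043  0.05  ] [array([ 0.5918, -0.0042]), array([0.0491, 0.0464]), np.float64(1.1261)] 0.05
[268.8 253.4] 71 [0.5416 0.0757 0.05  ] [array([0.5446, 0.0776]), array([0.0299, 0.0398]), np.float64(17.7644)] 0.0488
plate
[498.4 296. ] 3261 [ 0.4673 -0.3532  0.072 ] [array([ 0.4678, -0.3535]), array([0.1185, 0.1181]), np.float64(44.3253)] 0.0722
rim
[ 39.7 175.3] 75 [0.6905 0.5335 0.035 ] [array([0.69  , 0.5352]), array([0.0116, 0.0415]), np.float64(25.4166)] 0.0342
[121.5 292.4] 3631 [0.4632 0.3553 0.035 ] [array([0.4681, 0.3497]), array([0.2201, 0.2397]), np.float64(87.0235)] 0.035
[  9.7 317.7] 309 [0.4121 0.5605 0.035 ] [array([0.4128, 0.5605]), array([0.1163, 0.0118]), np.float64(7.683)] 0.0354
```

```bash
cat > d.py <<'E'
import sys;from h import *
o=observe();t=np.array([float(a) for a in sys.argv[1:4]]);e=t-o['position'];print('tool delta',(o['tool_rot'].T@e).round(4),'dist',np.linalg.norm(e).round(3),'w',round(o['grip_width'],4))
E
python3 -m creep '{"rows":[[-0.0286, -0.0162, 0, 0, 0.06], [-0.0286, -0.0162, 0, 0, 0.06], [-0.0286, -0.0162, 0, 0, 0.06], [-0.0286, -0.0162, 0, 0, 0.06], [-0.0286, -0.0162, 0, 0, 0.06], [-0.0286, -0.0162, 0, 0, 0.06], [-0.0286, -0.0162, 0, 0, 0.06], [-0.0286, -0.0162, 0, 0, 0.06], [-0.0286, -0.0162, 0, 0, 0.06], [-0.0286, -0.0162, 0, 0, 0.06]]}' 40
python3 -m creep '{"rows":[[-0.0286, -0.0162, 0, 0, 0.06], [-0.0286, -0.0162, 0, 0, 0.06], [-0.0286, -0.0162, 0, 0, 0.06], [-0.0286, -0.0162, 0, 0, 0.06], [-0.0286, -0.0162, 0, 0, 0.06], [-0.0286, -0.0162, 0, 0, 0.06], [-0.0286, -0.0162, 0, 0, 0.06], [-0.0286, -0.0162, 0, 0, 0.06], [-0.0286, -0.0162, 0, 0, 0.06], [0, 0, 0, 0, 0.06]]}'
python3 d.py 0.613 0.058 0.253
```

```text
time_s: 1.1
position: [0.3836, 0.2916, 0.2531]
tool_rot: [[-0.96, 0.279, -0.001], [0.279, 0.96, -0.0], [0.0, -0.0, -1.0]]
ft_force: [-0.4, 1.0, -0.7]
grip_width: 0.06
gripper_force: 0.0
time_s: 2.1
position: [0.5912, 0.0781, 0.2521]
tool_rot: [[-0.959, 0.282, -0.001], [0.282, 0.959, -0.001], [0.001, -0.001, -1.0]]
ft_force: [-0.1, 0.2, 0.3]
grip_width: 0.0602
gripper_force: 0.0
tool delta [-0.0266 -0.0132 -0.0009] dist 0.03 w 0.0602
```

```bash
python3 -m creep '{"rows":[[-0.0266, -0.0132, 0, 0, 0.06], [0, 0, 0, 0, 0.06], [0, 0, 0, 0, 0.06]]}'
python3 d.py 0.613 0.058 0.129
python3 - <<'E'
from h import *
g=get_image('wrist'); cv2.imwrite('pics/wrist1.png',g['pixels'][:,:,::-1])
for r in blobs(g,(.45,.7,-.15,.15),.117,.135,.125,100): print(*r)
for r in blobs(g,(.57,.62,-.03,.03),.043,.056,.05,100): print(*r)
E
```

```text
time_s: 2.4
position: [0.6108, 0.0612, 0.2528]
tool_rot: [[-0.96, 0.279, -0.001], [0.279, 0.96, 0.0], [0.001, -0.0, -1.0]]
ft_force: [-0.8, -0.3, -0.6]
grip_width: 0.0599
gripper_force: 0.0
tool delta [-0.0031 -0.0024  0.1238] dist 0.124 w 0.0599
[113.9 136.4] 3051 [ 0.5118 -0.0463  0.125 ] [array([ 0.5123, -0.0463]), array([0.0395, 0.0364]), np.float64(73.8111)] 0.1255
[219.3 140.7] 2889 [0.5323 0.0151 0.125 ] [array([0.5329, 0.0151]), array([0.0377, 0.0371]), np.float64(68.0912)] 0.1235
[128.2 233.8] 2356 [ 0.5717 -0.0645  0.125 ] [array([ 0.5719, -0.0645]), array([0.0377, 0.0368]), np.float64(73.8178)] 0.1215
[322.8 242.4] 2022 [0.6136 0.0581 0.125 ] [array([0.6139, 0.0577]), array([0.0343, 0.0359]), np.float64(74.832)] 0.1254
[246.6 212. ] 2471 [ 0.5927 -0.0038  0.05  ] [array([ 0.5931, -0.0037]), array([0.0482, 0.0489]), np.float64(12.6041)] 0.0495
```

View pics/wrist1.png

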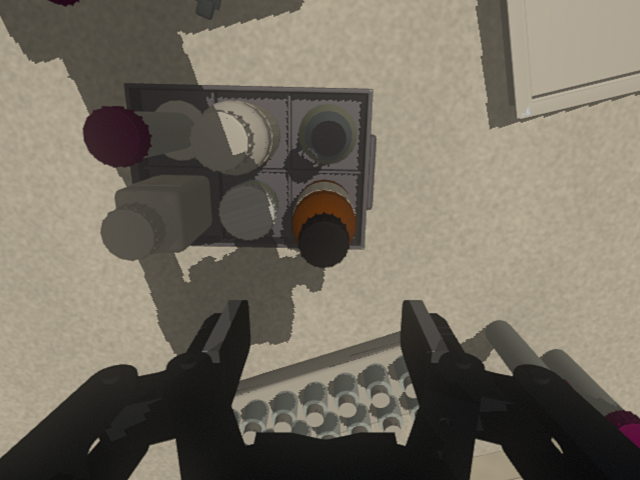

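Wrist view: the amber cap at (323,242) lies ahead of the open jaws, with the carrier parallel to the image. The cap positions agree with the top view to about 2 mm.

```bash
python3 -m creep '{"rows":[[-0.002, -0.002, 0.02, 0, 0.06], [0, 0, 0.03, 0, 0.06], [0, 0, 0.03, 0, 0.06], [0, 0, 0.01, 0, 0.06], [0, 0, 0, 0, 0.06], [0, 0, 0, 0, 0.06]]}'
python3 d.py 0.6133 0.058 0.129
```

```text
time_s: 3.05
position: [0.613, 0.0587, 0.1648]
tool_rot: [[-0.96, 0.279, 0.002], [0.279, 0.96, -0.0], [-0.002, 0.0, -1.0]]
ft_force: [0.2, -1.4, 0.3]
grip_width: 0.06
gripper_force: 0.0
tool delta [-0.0004 -0.0006  0.0358] dist 0.036 w 0.06
```

```bash
python3 -m creep '{"rows":[[0, 0, 0.015, 0, 0.06], [0, 0, 0.015, 0, 0.06], [0, 0, 0.006, 0, 0.06], [0, 0, 0, 0, 0.06], [0, 0, 0, 0, 0.04], [0, 0, 0, 0, 0.03], [0, 0, 0, 0, 0.02], [0, 0, 0, 0, 0.02], [0, 0, 0, 0, 0.02], [0, 0, 0, 0, 0.02]]}' 40
python3 -m creep '{"rows":[[0, 0, -0.005, 0, 0.02], [0, 0, -0.01, 0, 0.02], [0, 0, -0.02, 0, 0.02], [0, 0, -0.02, 0, 0.02], [0, 0, 0, 0, 0.02], [0, 0, 0, 0, 0.02]]}'
```

```text
time_s: 4.05
position: [0.6132, 0.0584, 0.1286]
tool_rot: [[-0.96, 0.279, 0.003], [0.279, 0.96, -0.0], [-0.003, 0.001, -1.0]]
ft_force: [0.7, 0.6, 6.0]
grip_width: 0.0328
gripper_force: 39.6
time_s: 4.65
position: [0.6124, 0.0583, 0.1821]
tool_rot: [[-0.96, 0.279, -0.0], [0.279, 0.96, -0.0], [0.0, -0.0, -1.0]]
ft_force: [-0.3, -0.8, -2.4]
grip_width: 0.0325
gripper_force: 40.0
```

```bash
python3 -m creep '{"rows":[[0, 0, -0.02, 0, 0.02], [0, 0, -0.025, 0, 0.02], [0, 0, -0.025, 0, 0.02], [0, 0, -0.015, 0, 0.02], [0.007, 0.011, 0, 0, 0.02], [0.0134, 0.0211, 0, 0, 0.02], [0.0134, 0.0211, 0, 0, 0.02], [0.0134, 0.0211, 0, 0, 0.02], [0.0134, 0.0211, 0, 0, 0.02], [0.0134, 0.0211, 0, 0, 0.02]]}'
python3 -m creep '{"rows":[[0.0134, 0.0211, 0, 0, 0.02], [0.0134, 0.0211, 0, 0, 0.02], [0.0134, 0.0211, 0, 0, 0.02], [0.0134, 0.0211, 0, 0, 0.02], [0.0134, 0.0211, 0, 0, 0.02], [0.0134, 0.0211, 0, 0, 0.02], [0.0134, 0.0211, 0, 0, 0.02], [0.01, 0.016, 0, 0, 0.02], [0.007, 0.011, 0, 0, 0.02], [0, 0, 0, 0, 0.02]]}'
python3 d.py 0.515 0.395 0.128
python3 - <<'E'
from h import *
g=get_image('top'); np.savez('top1.npz',**g); cv2.imwrite('pics/top1.png',g['pixels'][:,:,::-1])
for r in blobs(g,(.45,.65,-.12,.1),.117,.135,.125,100): print(*r)
E
```

```text
time_s: 5.65
position: [0.5727, 0.1926, 0.265]
tool_rot: [[-0.96, 0.279, -0.004], [0.279, 0.96, -0.0], [0.004, -0.001, -1.0]]
ft_force: [0.6, 0.1, -1.1]
grip_width: 0.0326
gripper_force: 40.2
time_s: 6.65
position: [0.5156, 0.3909, 0.2664]
tool_rot: [[-0.961, 0.277, -0.001], [0.277, 0.961, -0.0], [0.001, -0.001, -1.0]]
ft_force: [0.2, -0.9, -2.1]
grip_width: 0.033
gripper_force: 40.2
tool delta [0.0015 0.0039 0.1384] dist 0.138 w 0.033
[347.7 233.3] 347 [ 0.5702 -0.0672  0.125 ] [array([ 0.57  , -0.0671]), array([0.0368, 0.0366]), np.float64(33.9903)] 0.1218
[300.6 254.7] 353 [0.5306 0.0147 0.125 ] [array([0.531 , 0.0143]), array([0.0366, 0.0363]), np.float64(15.3139)] 0.1239
[336.2 267.2] 346 [ 0.5099 -0.0474  0.125 ] [array([ 0.5095, -0.0471]), array([0.0366, 0.0348]), np.float64(0.6292)] 0.126
```

View pics/top1.png

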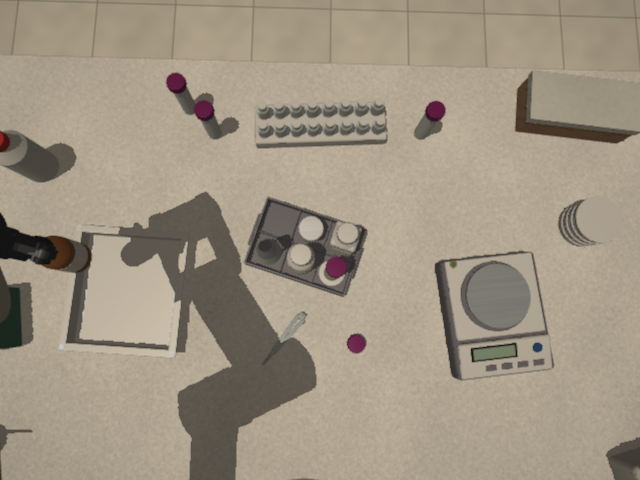

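The amber bottle hangs upright at (65,252), displaced by perspective. The carrier's other vessels haven't moved. Lowering it.

```bash
python3 -m creep '{"rows":[[0, 0.001, 0.02, 0, 0.02], [0, 0, 0.03, 0, 0.02], [0, 0, 0.03, 0, 0.02], [0, 0, 0.025, 0, 0.02], [0, 0, 0.015, 0, 0.02], [0, 0, 0.008, 0, 0.02], [0, 0, 0.004, 0, 0.02], [0, 0, 0.003, 0, 0.02], [0, 0, 0, 0, 0.02], [0, 0, 0, 0, 0.02]]}'
python3 d.py 0.515 0.395 0.1275
```

```text
time_s: 7.7
position: [0.517, 0.3906, 0.1331]
tool_rot: [[-0.96, 0.279, 0.001], [0.279, 0.96, 0.001], [-0.001, 0.001, -1.0]]
ft_force: [0.7, 0.4, -1.5]
grip_width: 0.0324
gripper_force: 40.3
tool delta [0.0031 0.0037 0.0056] dist 0.007 w 0.0324
```

```bash
python3 -m creep '{"rows":[[0, 0, 0.003, 0, 0.02], [0, 0, 0.0025, 0, 0.02], [0, 0, 0, 0, 0.02], [0, 0, 0, 0, 0.02]]}'
python3 -m creep '{"rows":[[0, 0, 0, 0, 0.045], [0, 0, 0, 0, 0.06], [0, 0, 0, 0, 0.06], [0, 0, 0, 0, 0.06], [0, 0, -0.01, 0, 0.06], [0, 0, -0.02, 0, 0.06], [0, 0, -0.03, 0, 0.06], [0, 0, -0.03, 0, 0.06], [0, 0, -0.02, 0, 0.06], [0, 0, 0, 0, 0.06]]}'
python3 d.py 0.571 -0.066 0.25
```

```text
time_s: 8.1
position: [0.517, 0.3907, 0.1276]
tool_rot: [[-0.96, 0.279, 0.001], [0.279, 0.96, 0.001], [-0.001, 0.001, -1.0]]
ft_force: [-0.6, -0.1, 5.4]
grip_width: 0.0328
gripper_force: 40.7
time_s: 9.1
position: [0.5174, 0.3909, 0.2408]
tool_rot: [[-0.96, 0.279, 0.006], [0.279, 0.96, 0.003], [-0.005, 0.005, -1.0]]
ft_force: [0.3, 0.3, -0.2]
grip_width: 0.0598
gripper_force: 0.0
tool delta [-0.179  -0.4238 -0.0103] dist 0.46 w 0.0598
```

```bash
python3 -m creep '{"rows":[[-0.0112, -0.0265, 0, 0, 0.06], [-0.0112, -0.0265, 0, 0, 0.06], [-0.0112, -0.0265, 0, 0, 0.06], [-0.0112, -0.0265, 0, 0, 0.06], [-0.0112, -0.0265, 0, 0, 0.06], [-0.0112, -0.0265, 0, 0, 0.06], [-0.0112, -0.0265, 0, 0, 0.06], [-0.0112, -0.0265, 0, 0, 0.06], [-0.0112, -0.0265, 0, 0, 0.06], [-0.0112, -0.0265, 0, 0, 0.06]]}'
python3 -m creep '{"rows":[[-0.0112, -0.0265, 0, 0, 0.06], [-0.0112, -0.0265, 0, 0, 0.06], [-0.0112, -0.0265, 0, 0, 0.06], [-0.0112, -0.0265, 0, 0, 0.06], [-0.0112, -0.0265, 0, 0, 0.06], [-0.0112, -0.0265, 0, 0, 0.06], [0, 0, 0.02, 0, 0.06], [0, 0, 0.02, 0, 0.06], [0, 0, 0.02, 0, 0.06], [0, 0, 0, 0, 0.06]]}'
python3 -m creep '{"rows":[[0, 0, 0, 0, 0.06], [0, 0, 0, 0, 0.06]]}'
python3 d.py 0.5705 -0.066 0.127
```

```text
time_s: 10.1
position: [0.55, 0.1036, 0.2361]
tool_rot: [[-0.96, 0.279, -0.001], [0.279, 0.96, 0.0], [0.001, -0.0, -1.0]]
ft_force: [0.2, -0.9, 0.2]
grip_width: 0.0602
gripper_force: 0.0
time_s: 11.1
position: [0.569, -0.0663, 0.1739]
tool_rot: [[-0.96, 0.279, -0.006], [0.279, 0.96, 0.002], [0.006, 0.0, -1.0]]
ft_force: [0.1, 0.1, 0.5]
grip_width: 0.06
gripper_force: 0.0
time_s: 11.3
position: [0.5708, -0.0667, 0.1778]
tool_rot: [[-0.96, 0.279, 0.001], [0.279, 0.96, -0.001], [-0.002, -0.0, -1.0]]
ft_force: [-0.5, 0.2, 1.2]
grip_width: 0.0602
gripper_force: 0.0
tool delta [0.0006 0.0006 0.0508] dist 0.051 w 0.0602
```

```bash
python3 -m creep '{"rows":[[0, 0, 0.02, 0, 0.06], [0, 0, 0.02, 0, 0.06], [0, 0, 0.0105, 0, 0.06], [0, 0, 0, 0, 0.06], [0, 0, 0, 0, 0.045], [0, 0, 0, 0, 0.03], [0, 0, 0, 0, 0.02], [0, 0, 0, 0, 0.02], [0, 0, 0, 0, 0.02], [0, 0, 0, 0, 0.02]]}' 40
python3 -m creep '{"rows":[[0, 0, -0.005, 0, 0.02], [0, 0, -0.01, 0, 0.02], [0, 0, -0.02, 0, 0.02], [0, 0, -0.03, 0, 0.02], [0, 0, -0.03, 0, 0.02], [0, 0, -0.03, 0, 0.02], [0, 0, -0.02, 0, 0.02], [0, 0, 0, 0, 0.02], [0, 0, 0, 0, 0.02]]}'
python3 d.py 0.515 0.298 0.27
```

```text
time_s: 12.3
position: [0.5711, -0.0667, 0.1277]
tool_rot: [[-0.96, 0.279, 0.003], [0.279, 0.96, -0.001], [-0.003, -0.0, -1.0]]
ft_force: [-0.4, 0.4, 6.7]
grip_width: 0.0354
gripper_force: 40.2
time_s: 13.2
position: [0.5701, -0.0666, 0.2708]
tool_rot: [[-0.96, 0.279, -0.001], [0.279, 0.96, 0.0], [0.001, 0.0, -1.0]]
ft_force: [-0.2, 0.7, -2.4]
grip_width: 0.0353
gripper_force: 40.3
tool delta [0.1547 0.3347 0.0009] dist 0.369 w 0.0353
```

```bash
python3 -m creep '{"rows":[[0.005, 0.011, 0, 0, 0.02], [0.0103, 0.0223, 0, 0, 0.02], [0.0103, 0.0223, 0, 0, 0.02], [0.0103, 0.0223, 0, 0, 0.02], [0.0103, 0.0223, 0, 0, 0.02], [0.0103, 0.0223, 0, 0, 0.02], [0.0103, 0.0223, 0, 0, 0.02], [0.0103, 0.0223, 0, 0, 0.02], [0.0103, 0.0223, 0, 0, 0.02], [0.0103, 0.0223, 0, 0, 0.02]]}'
python3 -m creep '{"rows":[[0.0103, 0.0223, 0, 0, 0.02], [0.0103, 0.0223, 0, 0, 0.02], [0.0103, 0.0223, 0, 0, 0.02], [0.0103, 0.0223, 0, 0, 0.02], [0.0103, 0.0223, 0, 0, 0.02], [0.005, 0.011, 0, 0, 0.02], [0, 0, 0.02, 0, 0.02], [0, 0, 0.03, 0, 0.02], [0, 0, 0.03, 0, 0.02], [0, 0, 0.02, 0, 0.02]]}'
python3 -m creep '{"rows":[[0, 0, 0.015, 0, 0.02], [0, 0, 0.01, 0, 0.02], [0, 0, 0, 0, 0.02], [0, 0, 0, 0, 0.02]]}'
python3 d.py 0.515 0.298 0.1265
```

```text
time_s: 14.2
position: [0.5347, 0.1656, 0.27]
tool_rot: [[-0.96, 0.279, -0.003], [0.279, 0.96, -0.0], [0.003, -0.001, -1.0]]
ft_force: [1.0, 0.8, -1.9]
grip_width: 0.0353
gripper_force: 40.3
time_s: 15.2
position: [0.5144, 0.2969, 0.1684]
tool_rot: [[-0.96, 0.279, -0.004], [0.279, 0.96, -0.001], [0.003, -0.002, -1.0]]
ft_force: [-0.9, -0.5, -2.0]
grip_width: 0.0352
gripper_force: 40.4
time_s: 15.6
position: [0.5158, 0.2973, 0.1467]
tool_rot: [[-0.96, 0.279, 0.0], [0.279, 0.96, 0.0], [-0.0, 0.0, -1.0]]
ft_force: [-0.1, -0.1, -1.2]
grip_width: 0.0353
gripper_force: 40.4
tool delta [0.001  0.0004 0.0202] dist 0.02 w 0.0353
```

```bash
python3 -m creep '{"rows":[[0, 0, 0.008, 0, 0.02], [0, 0, 0.006, 0, 0.02], [0, 0, 0.004, 0, 0.02], [0, 0, 0.0018, 0, 0.02], [0, 0, 0, 0, 0.02], [0, 0, 0, 0, 0.02]]}'
python3 -m creep '{"rows":[[0, 0, 0, 0, 0.045], [0, 0, 0, 0, 0.056], [0, 0, 0, 0, 0.056], [0, 0, 0, 0, 0.056], [0, 0, -0.01, 0, 0.056], [0, 0, -0.02, 0, 0.056], [0, 0, -0.03, 0, 0.056], [0, 0, -0.03, 0, 0.056], [0, 0, -0.02, 0, 0.056], [0, 0, 0, 0, 0.056]]}'
python3 d.py 0.5313 0.0148 0.24
```

```text
time_s: 16.2
position: [0.5158, 0.2974, 0.1268]
tool_rot: [[-0.96, 0.279, 0.001], [0.279, 0.96, 0.0], [-0.0, 0.0, -1.0]]
ft_force: [0.1, 0.4, 0.2]
grip_width: 0.0354
gripper_force: 40.6
time_s: 17.2
position: [0.5165, 0.2976, 0.2402]
tool_rot: [[-0.96, 0.279, 0.006], [0.279, 0.96, 0.002], [-0.005, 0.004, -1.0]]
ft_force: [-0.5, 0.8, 0.0]
grip_width: 0.056
gripper_force: 0.0
tool delta [-0.0931 -0.2675 -0.0003] dist 0.283 w 0.056
```

```bash
python3 -m creep '{"rows":[[-0.0093, -0.0267, 0, 0, 0.056], [-0.0093, -0.0267, 0, 0, 0.056], [-0.0093, -0.0267, 0, 0, 0.056], [-0.0093, -0.0267, 0, 0, 0.056], [-0.0093, -0.0267, 0, 0, 0.056], [-0.0093, -0.0267, 0, 0, 0.056], [-0.0093, -0.0267, 0, 0, 0.056], [-0.0093, -0.0267, 0, 0, 0.056], [-0.0093, -0.0267, 0, 0, 0.056], [-0.0093, -0.0267, 0, 0, 0.056]]}'
python3 -m creep '{"rows":[[0, 0, 0.02, 0, 0.056], [0, 0, 0.02, 0, 0.056], [0, 0, 0.02, 0, 0.056], [0, 0, 0, 0, 0.056], [0, 0, 0, 0, 0.056], [0, 0, 0, 0, 0.056]]}'
python3 d.py 0.5313 0.0148 0.128
```

```text
time_s: 18.2
position: [0.53, 0.0139, 0.2359]
tool_rot: [[-0.96, 0.279, -0.001], [0.279, 0.96, 0.0], [0.001, -0.0, -1.0]]
ft_force: [1.4, -0.0, -0.3]
grip_width: 0.0561
gripper_force: 0.0
time_s: 18.8
position: [0.5308, 0.015, 0.1775]
tool_rot: [[-0.96, 0.279, 0.002], [0.279, 0.96, -0.0], [-0.002, 0.0, -1.0]]
ft_force: [0.5, -0.1, -0.0]
grip_width: 0.0563
gripper_force: 0.0
tool delta [-0.0004 -0.      0.0495] dist 0.049 w 0.0563
```

```bash
python3 -m creep '{"rows":[[0, 0, 0.02, 0, 0.056], [0, 0, 0.02, 0, 0.056], [0, 0, 0.0095, 0, 0.056], [0, 0, 0, 0, 0.056], [0, 0, 0, 0, 0.045], [0, 0, 0, 0, 0.03], [0, 0, 0, 0, 0.02], [0, 0, 0, 0, 0.02], [0, 0, 0, 0, 0.02], [0, 0, 0, 0, 0.02]]}' 40
python3 -m creep '{"rows":[[0, 0, -0.005, 0, 0.02], [0, 0, -0.01, 0, 0.02], [0, 0, -0.02, 0, 0.02], [0, 0, -0.03, 0, 0.02], [0, 0, -0.03, 0, 0.02], [0, 0, -0.03, 0, 0.02], [0, 0, -0.02, 0, 0.02], [0, 0, 0, 0, 0.02], [0, 0, 0, 0, 0.02]]}'
python3 d.py 0.42 0.35 0.27
```

```text
time_s: 19.8
position: [0.5311, 0.0149, 0.1283]
tool_rot: [[-0.96, 0.279, 0.003], [0.279, 0.96, -0.0], [-0.003, 0.0, -1.0]]
ft_force: [-0.3, -0.4, 6.1]
grip_width: 0.0357
gripper_force: 40.0
time_s: 20.7
position: [0.5301, 0.015, 0.2716]
tool_rot: [[-0.96, 0.279, -0.0], [0.279, 0.96, 0.0], [0.0, -0.0, -1.0]]
ft_force: [-1.2, -0.6, -1.3]
grip_width: 0.0355
gripper_force: 40.2
tool delta [0.1992 0.291  0.0017] dist 0.353 w 0.0355
```

```bash
python3 -m creep '{"rows":[[0.0066, 0.0097, 0, 0, 0.02], [0.0133, 0.0194, 0, 0, 0.02], [0.0133, 0.0194, 0, 0, 0.02], [0.0133, 0.0194, 0, 0, 0.02], [0.0133, 0.0194, 0, 0, 0.02], [0.0133, 0.0194, 0, 0, 0.02], [0.0133, 0.0194, 0, 0, 0.02], [0.0133, 0.0194, 0, 0, 0.02], [0.0133, 0.0194, 0, 0, 0.02], [0.0133, 0.0194, 0, 0, 0.02]]}'
python3 -m creep '{"rows":[[0.0133, 0.0194, 0, 0, 0.02], [0.0133, 0.0194, 0, 0, 0.02], [0.0133, 0.0194, 0, 0, 0.02], [0.0133, 0.0194, 0, 0, 0.02], [0.0133, 0.0194, 0, 0, 0.02], [0.0066, 0.0097, 0, 0, 0.02], [0, 0, 0.02, 0, 0.02], [0, 0, 0.03, 0, 0.02], [0, 0, 0.03, 0, 0.02], [0, 0, 0.02, 0, 0.02]]}'
python3 -m creep '{"rows":[[0, 0, 0.015, 0, 0.02], [0, 0, 0.01, 0, 0.02], [0, 0, 0, 0, 0.02], [0, 0, 0, 0, 0.02]]}'
python3 d.py 0.42 0.35 0.1273
```

```text
time_s: 21.7
position: [0.4593, 0.2285, 0.2708]
tool_rot: [[-0.96, 0.279, -0.003], [0.279, 0.96, -0.0], [0.002, -0.001, -1.0]]
ft_force: [-0.2, 0.7, -1.3]
grip_width: 0.0353
gripper_force: 40.2
time_s: 22.7
position: [0.419, 0.3495, 0.1694]
tool_rot: [[-0.96, 0.279, -0.003], [0.279, 0.96, -0.002], [0.003, -0.003, -1.0]]
ft_force: [0.3, -0.4, -0.4]
grip_width: 0.0355
gripper_force: 40.3
time_s: 23.1
position: [0.4203, 0.3501, 0.1474]
tool_rot: [[-0.96, 0.279, 0.0], [0.279, 0.96, 0.0], [-0.0, 0.0, -1.0]]
ft_force: [-0.6, -0.7, -1.1]
grip_width: 0.0354
gripper_force: 40.3
tool delta [ 0.0003 -0.0002  0.0201] dist 0.02 w 0.0354
```

```bash
python3 -m creep '{"rows":[[0, 0, 0.008, 0, 0.02], [0, 0, 0.006, 0, 0.02], [0, 0, 0.004, 0, 0.02], [0, 0, 0.002, 0, 0.02], [0, 0, 0, 0, 0.02], [0, 0, 0, 0, 0.02]]}'
python3 -m creep '{"rows":[[0, 0, 0, 0, 0.045], [0, 0, 0, 0, 0.056], [0, 0, 0, 0, 0.056], [0, 0, 0, 0, 0.056], [0, 0, -0.01, 0, 0.07], [0, 0, -0.02, 0, 0.07], [0, 0, -0.03, 0, 0.07], [0, 0, -0.03, 0, 0.07], [0, 0, -0.02, 0, 0.07], [0, 0, 0, 0, 0.07]]}'
python3 d.py 0.592 -0.0042 0.24
```

```text
time_s: 23.7
position: [0.4202, 0.3501, 0.1274]
tool_rot: [[-0.96, 0.279, 0.0], [0.279, 0.96, 0.0], [-0.0, 0.0, -1.0]]
ft_force: [-2.0, -0.9, 3.0]
grip_width: 0.0353
gripper_force: 40.6
time_s: 24.7
position: [0.4209, 0.3505, 0.2405]
tool_rot: [[-0.96, 0.279, 0.006], [0.279, 0.96, 0.003], [-0.005, 0.004, -1.0]]
ft_force: [0.3, 0.6, -0.6]
grip_width: 0.0703
gripper_force: 0.0
tool delta [-0.2632 -0.2929  0.0004] dist 0.394 w 0.0703
```

```bash
python3 -m creep '{"rows":[[-0.0175, -0.0195, 0, 0, 0.07], [-0.0175, -0.0195, 0, 0, 0.07], [-0.0175, -0.0195, 0, 0, 0.07], [-0.0175, -0.0195, 0, 0, 0.07], [-0.0175, -0.0195, 0, 0, 0.07], [-0.0175, -0.0195, 0, 0, 0.07], [-0.0175, -0.0195, 0, 0, 0.07], [-0.0175, -0.0195, 0, 0, 0.07]]}'
python3 - <<'E'
from h import *
g=get_image('top'); cv2.imwrite('pics/top2.png',g['pixels'][:,:,::-1])
for r in blobs(g,(.35,.6,.25,.45),.115,.135,.124,100): print(*r)
E
python3 -m creep '{"rows":[[-0.0175, -0.0195, 0, 0, 0.07], [-0.0175, -0.0195, 0, 0, 0.07], [-0.0175, -0.0195, 0, 0, 0.07], [-0.0175, -0.0195, 0, 0, 0.07], [-0.0175, -0.0195, 0, 0, 0.07], [-0.0175, -0.0195, 0, 0, 0.07], [-0.0175, -0.0195, 0, 0, 0.07], [0, 0, 0, 0, 0.07], [0, 0, 0, 0, 0.07], [0, 0, 0, 0, 0.07]]}'
python3 - <<'E'
from h import *
g=get_image('wrist'); cv2.imwrite('pics/wrist2.png',g['pixels'][:,:,::-1])
for r in blobs(g,(.56,.63,-.04,.04),.043,.056,.05,100): print(*r)
for r in blobs(g,(.45,.7,-.15,.15),.117,.135,.125,100): print(*r)
E
python3 d.py 0.592 -0.0042 0.056
```

```text
time_s: 25.5
position: [0.5111, 0.1601, 0.2365]
tool_rot: [[-0.96, 0.279, -0.001], [0.279, 0.96, -0.0], [0.001, -0.0, -1.0]]
ft_force: [-0.2, -0.9, -0.1]
grip_width: 0.0699
gripper_force: 0.0
time_s: 26.55
position: [0.5902, -0.0032, 0.2368]
tool_rot: [[-0.96, 0.278, -0.001], [0.278, 0.96, 0.0], [0.001, 0.0, -1.0]]
ft_force: [-0.4, 1.1, 0.9]
grip_width: 0.07
gripper_force: 0.0
[325.  218.6] 2670 [ 0.5923 -0.0046  0.05  ] [array([ 0.5928, -0.0047]), array([0.0485, 0.0485]), np.float64(28.8203)] 0.0495
[215.2 140.8] 3231 [ 0.5114 -0.0473  0.125 ] [array([ 0.5119, -0.0473]), array([0.0378, 0.0365]), np.float64(78.3517)] 0.1254
tool delta [-0.0021 -0.0005  0.181 ] dist 0.181 w 0.0702
```

View pics/top2.png

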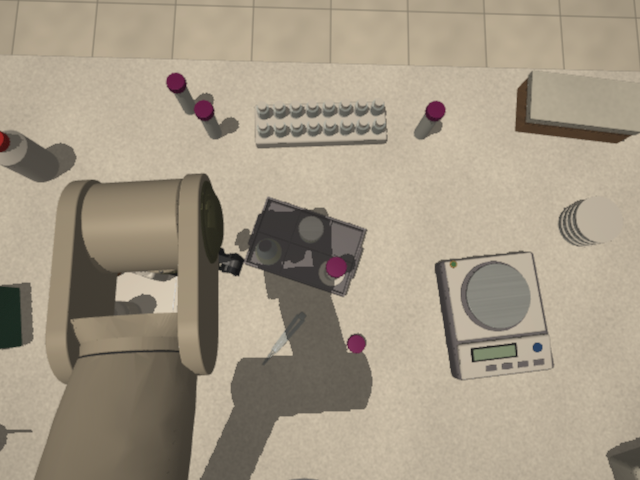

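View pics/wrist2.png

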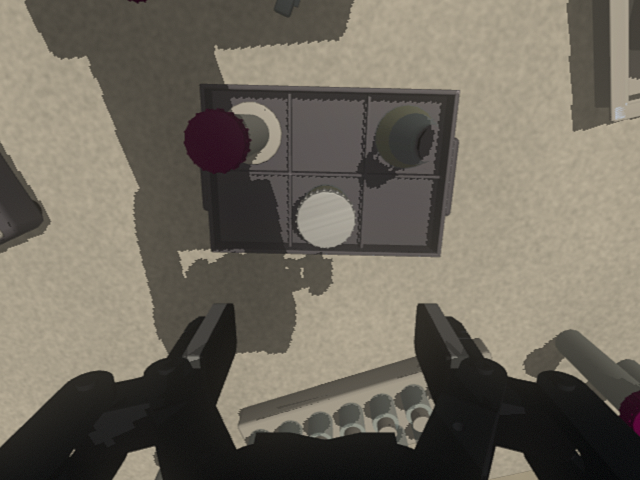

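The arm hides the tray in the top view. The wrist view shows the jar lid alone at (325,219), with its three neighbours cleared. Its measured position is (0.592,-0.0045), so I'm descending.

```bash
python3 -m creep '{"rows":[[-0.001, 0, 0.02, 0, 0.07], [0, 0, 0.03, 0, 0.07], [0, 0, 0.03, 0, 0.07], [0, 0, 0.03, 0, 0.07], [0, 0, 0.02, 0, 0.07], [0, 0, 0.01, 0, 0.07], [0, 0, 0, 0, 0.07], [0, 0, 0, 0, 0.07], [0, 0, 0, 0, 0.07]]}'
python3 d.py 0.592 -0.0044 0.0565
```

```text
time_s: 27.5
position: [0.5921, -0.0043, 0.0983]
tool_rot: [[-0.96, 0.279, 0.002], [0.279, 0.96, -0.0], [-0.002, 0.0, -1.0]]
ft_force: [0.6, -0.4, 0.7]
grip_width: 0.0704
gripper_force: 0.0
tool delta [ 0.0002 -0.0001  0.0418] dist 0.042 w 0.0704
```

```bash
python3 -m creep '{"rows":[[0, 0, 0.02, 0, 0.07], [0, 0, 0.012, 0, 0.07], [0, 0, 0.008, 0, 0.07], [0, 0, 0.002, 0, 0.065], [0, 0, 0, 0, 0.055], [0, 0, 0, 0, 0.04], [0, 0, 0, 0, 0.035], [0, 0, 0, 0, 0.035], [0, 0, 0, 0, 0.035], [0, 0, 0, 0, 0.035]]}' 35
python3 -m creep '{"rows":[[0, 0, -0.005, 0, 0.035], [0, 0, -0.01, 0, 0.035], [0, 0, -0.02, 0, 0.035], [0, 0, -0.03, 0, 0.035], [0, 0, -0.03, 0, 0.035], [0, 0, -0.03, 0, 0.035], [0, 0, -0.02, 0, 0.035], [0, 0, 0, 0, 0.035], [0, 0, 0, 0, 0.035]]}'
python3 d.py 0.4675 -0.3535 0.2
```

```text
time_s: 28.5
position: [0.592, -0.0045, 0.0558]
tool_rot: [[-0.96, 0.279, 0.002], [0.279, 0.96, -0.0], [-0.002, 0.0, -1.0]]
ft_force: [-0.2, -0.8, 6.3]
grip_width: 0.0466
gripper_force: 36.4
time_s: 29.4
position: [0.5912, -0.0043, 0.1995]
tool_rot: [[-0.96, 0.279, -0.001], [0.279, 0.96, 0.0], [0.001, -0.0, -1.0]]
ft_force: [-0.0, -0.2, -2.4]
grip_width: 0.0464
gripper_force: 36.2
tool delta [ 0.0213 -0.3698 -0.0004] dist 0.37 w 0.0464
```

```bash
python3 -m creep '{"rows":[[0.0006, -0.0103, 0, 0, 0.035], [0.0012, -0.0205, 0, 0, 0.035], [0.0012, -0.0205, 0, 0, 0.035], [0.0012, -0.0205, 0, 0, 0.035], [0.0012, -0.0205, 0, 0, 0.035], [0.0012, -0.0205, 0, 0, 0.035], [0.0012, -0.0205, 0, 0, 0.035], [0.0012, -0.0205, 0, 0, 0.035], [0.0012, -0.0205, 0, 0, 0.035], [0.0012, -0.0205, 0, 0, 0.035]]}'
python3 -m creep '{"rows":[[0.0012, -0.0205, 0, 0, 0.035], [0.0012, -0.0205, 0, 0, 0.035], [0.0012, -0.0205, 0, 0, 0.035], [0.0012, -0.0205, 0, 0, 0.035], [0.0012, -0.0205, 0, 0, 0.035], [0.0012, -0.0205, 0, 0, 0.035], [0.0012, -0.0205, 0, 0, 0.035], [0.0012, -0.0205, 0, 0, 0.035], [0.0006, -0.0103, 0, 0, 0.035], [0, 0, 0, 0, 0.035]]}'
python3 -m creep '{"rows":[[0, 0, 0.01, 0, 0.035], [0, 0, 0.02, 0, 0.035], [0, 0, 0.01, 0, 0.035], [0, 0, 0.005, 0, 0.035], [0, 0, 0, 0, 0.035], [0, 0, 0, 0, 0.035]]}'
python3 d.py 0.4675 -0.3535 0.1243
python3 - <<'E'
from h import *
g=get_image('top'); cv2.imwrite('pics/top3.png',g['pixels'][:,:,::-1])
for r in blobs(g,(.35,.6,.25,.45),.115,.135,.124,100): print(*r)
E
```

```text
time_s: 30.4
position: [0.5251, -0.1894, 0.1987]
tool_rot: [[-0.96, 0.279, -0.002], [0.279, 0.96, 0.001], [0.003, 0.001, -1.0]]
ft_force: [0.4, -0.2, -1.4]
grip_width: 0.0469
gripper_force: 36.2
time_s: 31.4
position: [0.467, -0.3537, 0.199]
tool_rot: [[-0.96, 0.281, -0.001], [0.281, 0.96, 0.001], [0.002, 0.001, -1.0]]
ft_force: [0.1, 0.3, -2.3]
grip_width: 0.0467
gripper_force: 36.2
time_s: 32.0
position: [0.4681, -0.3528, 0.1555]
tool_rot: [[-0.96, 0.279, 0.001], [0.279, 0.96, -0.001], [-0.001, -0.0, -1.0]]
ft_force: [0.2, 0.2, -1.4]
grip_width: 0.0465
gripper_force: 36.2
tool delta [ 0.0004 -0.0009  0.0312] dist 0.031 w 0.0465
[ 83.5 258.6] 357 [0.5168 0.3887 0.124 ] [array([0.5171, 0.3881]), array([0.033 , 0.0377]), np.float64(1.0556)] 0.1246
[138.5 260.5] 373 [0.5154 0.2944 0.124 ] [array([0.5154, 0.2944]), array([0.0366, 0.036 ]), np.float64(3.9126)] 0.121
[103.1 315.7] 412 [0.4204 0.3472 0.124 ] [array([0.4199, 0.3473]), array([0.0372, 0.0369]), np.float64(4.554)] 0.1229
```

View pics/top3.png

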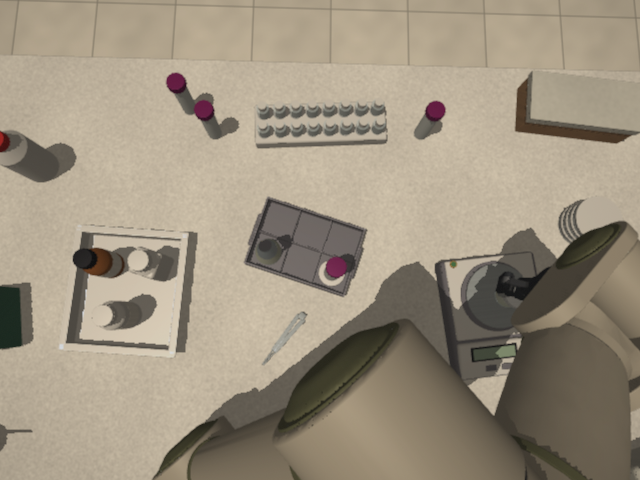

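All three bottles stand in the tray, with caps at (83,259), (138,261) and (103,316). Now setting the jar down gently.

```bash
python3 -m creep '{"rows":[[0, 0, 0.012, 0, 0.035], [0, 0, 0.01, 0, 0.035], [0, 0, 0.005, 0, 0.035], [0, 0, 0.002, 0, 0.035], [0, 0, 0.001, 0, 0.035], [0, 0, 0, 0, 0.035], [0, 0, 0, 0, 0.035]]}'
python3 d.py 0.4675 -0.3535 0.1243
```

```text
time_s: 32.75
position: [0.4679, -0.3529, 0.1253]
tool_rot: [[-0.96, 0.279, 0.0], [0.279, 0.96, -0.0], [-0.001, -0.0, -1.0]]
ft_force: [0.1, -0.6, -0.6]
grip_width: 0.0466
gripper_force: 36.2
tool delta [ 0.0002 -0.0007  0.001 ] dist 0.001 w 0.0466
```

```bash
python3 -m creep '{"rows":[[0, 0, 0.001, 0, 0.035], [0, 0, 0.0005, 0, 0.035], [0, 0, 0, 0, 0.035], [0, 0, 0, 0, 0.035]]}'
python3 -m creep '{"rows":[[0, 0, 0, 0, 0.05], [0, 0, 0, 0, 0.06], [0, 0, 0, 0, 0.07], [0, 0, 0, 0, 0.07], [0, 0, -0.01, 0, 0.07], [0, 0, -0.02, 0, 0.07], [0, 0, -0.03, 0, 0.07], [0, 0, -0.04, 0, 0.056], [0, 0, 0, 0, 0.056], [0, 0, 0, 0, 0.056]]}'
python3 - <<'E'
from h import *
g=get_image('wrist'); cv2.imwrite('pics/wrist3.png',g['pixels'][:,:,::-1])
for r in blobs(g,(.36,.58,-.45,-.25),.108,.13,.118,100): print(*r)
for r in blobs(g,(.36,.58,-.45,-.25),.065,.08,.072,100): print(*r)
E
python3 d.py 0.4202 0.3501 0.226
```

```text
time_s: 33.15
position: [0.4679, -0.3528, 0.1238]
tool_rot: [[-0.96, 0.279, 0.0], [0.279, 0.96, -0.0], [-0.0, -0.0, -1.0]]
ft_force: [-0.7, 1.3, 3.3]
grip_width: 0.0462
gripper_force: 36.5
time_s: 34.15
position: [0.4679, -0.3528, 0.2247]
tool_rot: [[-0.96, 0.279, 0.001], [0.279, 0.96, -0.002], [-0.002, -0.001, -1.0]]
ft_force: [-0.5, -0.7, -0.3]
grip_width: 0.0559
gripper_force: 0.0
[324.7 246.2] 4661 [ 0.4671 -0.3537  0.118 ] [array([ 0.4677, -0.3537]), array([0.048 , 0.0493]), np.float64(73.8489)] 0.1175
[324.2 217.1] 15083 [ 0.4606 -0.3523  0.072 ] [array([ 0.4689, -0.355 ]), array([0.1179, 0.1187]), np.float64(77.4048)] 0.0716
tool delta [ 0.2417  0.6615 -0.0024] dist 0.704 w 0.0559
```

View pics/wrist3.png

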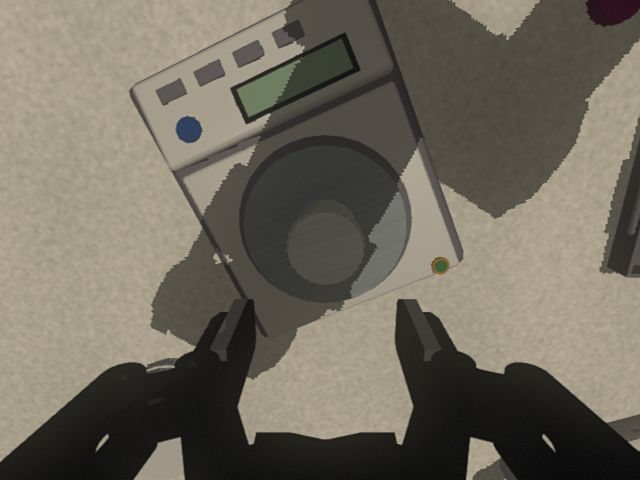

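The wrist view shows the jar upright on the plate, lid at (325,246). Measured, it is about 2 mm from the plate's centre. Now the round bottle goes back.

```bash
python3 -m creep '{"rows":[[0.0097, 0.0265, 0, 0, 0.056], [0.0097, 0.0265, 0, 0, 0.056], [0.0097, 0.0265, 0, 0, 0.056], [0.0097, 0.0265, 0, 0, 0.056], [0.0097, 0.0265, 0, 0, 0.056], [0.0097, 0.0265, 0, 0, 0.056], [0.0097, 0.0265, 0, 0, 0.056], [0.0097, 0.0265, 0, 0, 0.056], [0.0097, 0.0265, 0, 0, 0.056], [0.0097, 0.0265, 0, 0, 0.056]]}'
python3 -m creep '{"rows":[[0.0097, 0.0265, 0, 0, 0.056], [0.0097, 0.0265, 0, 0, 0.056], [0.0097, 0.0265, 0, 0, 0.056], [0.0097, 0.0265, 0, 0, 0.056], [0.0097, 0.0265, 0, 0, 0.056], [0.0097, 0.0265, 0, 0, 0.056], [0.0097, 0.0265, 0, 0, 0.056], [0.0097, 0.0265, 0, 0, 0.056], [0.0097, 0.0265, 0, 0, 0.056], [0.0097, 0.0265, 0, 0, 0.056]]}'
python3 -m creep '{"rows":[[0.0097, 0.0265, 0, 0, 0.056], [0.0097, 0.0265, 0, 0, 0.056], [0.0097, 0.0265, 0, 0, 0.056], [0.0097, 0.0265, 0, 0, 0.056], [0.0092, 0.025, 0, 0, 0.056], [0, 0, 0.02, 0, 0.056], [0, 0, 0.02, 0, 0.056], [0, 0, 0, 0, 0.056], [0, 0, 0, 0, 0.056], [0, 0, 0, 0, 0.056]]}'
python3 d.py 0.4202 0.3501 0.1274
```

```text
time_s: 35.2
position: [0.448, -0.0699, 0.2226]
tool_rot: [[-0.96, 0.279, -0.002], [0.279, 0.96, 0.001], [0.002, 0.0, -1.0]]
ft_force: [-0.3, 0.4, 0.3]
grip_width: 0.0559
gripper_force: 0.0
time_s: 36.2
position: [0.4287, 0.2114, 0.2225]
tool_rot: [[-0.96, 0.279, -0.002], [0.279, 0.96, -0.001], [0.002, -0.001, -1.0]]
ft_force: [0.0, -0.2, 0.3]
grip_width: 0.0561
gripper_force: 0.0
time_s: 37.2
position: [0.4202, 0.3495, 0.1843]
tool_rot: [[-0.96, 0.279, 0.001], [0.279, 0.96, 0.0], [-0.001, 0.001, -1.0]]
ft_force: [0.3, -0.4, 0.0]
grip_width: 0.056
gripper_force: 0.0
tool delta [0.0002 0.0005 0.0569] dist 0.057 w 0.056
```

```bash
python3 -m creep '{"rows":[[0, 0.0005, 0.02, 0, 0.056], [0, 0, 0.02, 0, 0.056], [0, 0, 0.0165, 0, 0.056], [0, 0, 0, 0, 0.056], [0, 0, 0, 0, 0.045], [0, 0, 0, 0, 0.03], [0, 0, 0, 0, 0.02], [0, 0, 0, 0, 0.02], [0, 0, 0, 0, 0.02], [0, 0, 0, 0, 0.02]]}' 40
python3 -m creep '{"rows":[[0, 0, -0.005, 0, 0.02], [0, 0, -0.01, 0, 0.02], [0, 0, -0.02, 0, 0.02], [0, 0, -0.03, 0, 0.02], [0, 0, -0.03, 0, 0.02], [0, 0, -0.03, 0, 0.02], [0, 0, -0.02, 0, 0.02], [0, 0, 0, 0, 0.02], [0, 0, 0, 0, 0.02]]}'
python3 d.py 0.5311 0.0149 0.27
```

```text
time_s: 38.2
position: [0.4207, 0.3503, 0.1286]
tool_rot: [[-0.96, 0.279, 0.003], [0.279, 0.96, 0.001], [-0.002, 0.002, -1.0]]
ft_force: [-0.1, 0.0, 6.7]
grip_width: 0.0355
gripper_force: 40.3
time_s: 39.1
position: [0.4197, 0.3498, 0.2716]
tool_rot: [[-0.96, 0.279, -0.0], [0.279, 0.96, -0.0], [0.0, -0.0, -1.0]]
ft_force: [0.1, 0.3, -1.8]
grip_width: 0.0352
gripper_force: 40.3
tool delta [-0.2004 -0.2905  0.0017] dist 0.353 w 0.0352
```

```bash
python3 -m creep '{"rows":[[-0.0067, -0.0097, 0, 0, 0.02], [-0.0134, -0.0194, 0, 0, 0.02], [-0.0134, -0.0194, 0, 0, 0.02], [-0.0134, -0.0194, 0, 0, 0.02], [-0.0134, -0.0194, 0, 0, 0.02], [-0.0134, -0.0194, 0, 0, 0.02], [-0.0134, -0.0194, 0, 0, 0.02], [-0.0134, -0.0194, 0, 0, 0.02], [-0.0134, -0.0194, 0, 0, 0.02], [-0.0134, -0.0194, 0, 0, 0.02]]}'
python3 -m creep '{"rows":[[-0.0134, -0.0194, 0, 0, 0.02], [-0.0134, -0.0194, 0, 0, 0.02], [-0.0134, -0.0194, 0, 0, 0.02], [-0.0134, -0.0194, 0, 0, 0.02], [-0.0134, -0.0194, 0, 0, 0.02], [-0.0065, -0.0097, 0, 0, 0.02], [0, 0, 0, 0, 0.02], [0, 0, 0, 0, 0.02], [0, 0, 0, 0, 0.02]]}'
python3 d.py 0.5311 0.0149 0.1296
```

```text
time_s: 40.1
position: [0.4907, 0.1358, 0.2708]
tool_rot: [[-0.96, 0.279, -0.002], [0.279, 0.96, -0.0], [0.002, -0.001, -1.0]]
ft_force: [0.5, 0.8, -0.4]
grip_width: 0.0355
gripper_force: 40.2
time_s: 41.0
position: [0.5313, 0.0153, 0.2719]
tool_rot: [[-0.961, 0.278, -0.0], [0.278, 0.961, 0.0], [0.001, 0.0, -1.0]]
ft_force: [0.1, -0.1, -0.4]
grip_width: 0.0355
gripper_force: 40.3
tool delta [-0.     -0.0005  0.1423] dist 0.142 w 0.0355
```

```bash
python3 -m creep '{"rows":[[0, 0, 0.015, 0, 0.02], [0, 0, 0.025, 0, 0.02], [0, 0, 0.025, 0, 0.02], [0, 0, 0.025, 0, 0.02], [0, 0, 0.02, 0, 0.02], [0, 0, 0.015, 0, 0.02], [0, 0, 0.01, 0, 0.02], [0, 0, 0, 0, 0.02], [0, 0, 0, 0, 0.02]]}'
python3 d.py 0.5311 0.0149 0.1296
```

```text
time_s: 41.9
position: [0.5319, 0.0148, 0.1376]
tool_rot: [[-0.96, 0.279, 0.001], [0.279, 0.96, -0.0], [-0.001, 0.0, -1.0]]
ft_force: [0.8, 1.0, -1.0]
grip_width: 0.0353
gripper_force: 40.3
tool delta [ 0.0008 -0.0001  0.008 ] dist 0.008 w 0.0353
```

```bash
python3 -m creep '{"rows":[[0, 0, 0.004, 0, 0.02], [0, 0, 0.002, 0, 0.02], [0, 0, 0.0015, 0, 0.02], [0, 0, 0.0005, 0, 0.02], [0, 0, 0, 0, 0.02], [0, 0, 0, 0, 0.02]]}'
python3 -m creep '{"rows":[[0, 0, 0, 0, 0.045], [0, 0, 0, 0, 0.055], [0, 0, 0, 0, 0.055], [0, 0, 0, 0, 0.055], [0, 0, -0.01, 0, 0.055], [0, 0, -0.02, 0, 0.055], [0, 0, -0.03, 0, 0.056], [0, 0, -0.03, 0, 0.056], [0, 0, -0.02, 0, 0.056], [0, 0, 0, 0, 0.056]]}'
python3 d.py 0.5158 0.2974 0.24
```

```text
time_s: 42.5
position: [0.5319, 0.0145, 0.1296]
tool_rot: [[-0.96, 0.279, 0.001], [0.279, 0.96, -0.0], [-0.001, 0.0, -1.0]]
ft_force: [-1.8, 0.3, 6.6]
grip_width: 0.0353
gripper_force: 40.9
time_s: 43.5
position: [0.5325, 0.0144, 0.2424]
tool_rot: [[-0.96, 0.279, 0.006], [0.279, 0.96, -0.001], [-0.006, 0.001, -1.0]]
ft_force: [0.0, 0.6, 0.1]
grip_width: 0.0558
gripper_force: 0.0
tool delta [0.095  0.2671 0.002 ] dist 0.284 w 0.0558
```

```bash
python3 -m creep '{"rows":[[0.0095, 0.0267, 0, 0, 0.056], [0.0095, 0.0267, 0, 0, 0.056], [0.0095, 0.0267, 0, 0, 0.056], [0.0095, 0.0267, 0, 0, 0.056], [0.0095, 0.0267, 0, 0, 0.056], [0.0095, 0.0267, 0, 0, 0.056], [0.0095, 0.0267, 0, 0, 0.056], [0.0095, 0.0267, 0, 0, 0.056], [0.0095, 0.0267, 0, 0, 0.056], [0.0095, 0.0267, 0, 0, 0.056]]}'
python3 -m creep '{"rows":[[0, 0, 0.02, 0, 0.056], [0, 0, 0.02, 0, 0.056], [0, 0, 0.02, 0, 0.056], [0, 0, 0, 0, 0.056], [0, 0, 0, 0, 0.056], [0, 0, 0, 0, 0.056]]}'
python3 d.py 0.5158 0.2974 0.1273
```

```text
time_s: 44.5
position: [0.5145, 0.2985, 0.2384]
tool_rot: [[-0.96, 0.279, -0.001], [0.279, 0.96, -0.0], [0.001, -0.001, -1.0]]
ft_force: [1.1, -0.3, -0.5]
grip_width: 0.0562
gripper_force: 0.0
time_s: 45.1
position: [0.5153, 0.2975, 0.1801]
tool_rot: [[-0.96, 0.279, 0.002], [0.279, 0.96, 0.001], [-0.001, 0.001, -1.0]]
ft_force: [0.5, 0.7, -0.7]
grip_width: 0.0563
gripper_force: 0.0
tool delta [-0.0004 -0.      0.0528] dist 0.053 w 0.0563
```

```bash
python3 -m creep '{"rows":[[0, 0, 0.02, 0, 0.056], [0, 0, 0.02, 0, 0.056], [0, 0, 0.0125, 0, 0.056], [0, 0, 0, 0, 0.056], [0, 0, 0, 0, 0.045], [0, 0, 0, 0, 0.03], [0, 0, 0, 0, 0.02], [0, 0, 0, 0, 0.02], [0, 0, 0, 0, 0.02], [0, 0, 0, 0, 0.02]]}' 40
python3 -m creep '{"rows":[[0, 0, -0.005, 0, 0.02], [0, 0, -0.01, 0, 0.02], [0, 0, -0.02, 0, 0.02], [0, 0, -0.03, 0, 0.02], [0, 0, -0.03, 0, 0.02], [0, 0, -0.03, 0, 0.02], [0, 0, -0.03, 0, 0.02], [0, 0, 0, 0, 0.02], [0, 0, 0, 0, 0.02]]}'
python3 d.py 0.5711 -0.0667 0.28
```

```text
time_s: 46.1
position: [0.5155, 0.2976, 0.128]
tool_rot: [[-0.96, 0.279, 0.003], [0.279, 0.96, 0.001], [-0.002, 0.002, -1.0]]
ft_force: [0.3, -0.6, 6.1]
grip_width: 0.0351
gripper_force: 40.2
time_s: 47.0
position: [0.5147, 0.2973, 0.2816]
tool_rot: [[-0.96, 0.279, 0.0], [0.279, 0.96, 0.0], [-0.0, 0.0, -1.0]]
ft_force: [-0.5, 0.2, -2.5]
grip_width: 0.0351
gripper_force: 40.4
tool delta [-0.1557 -0.3338  0.0016] dist 0.368 w 0.0351
```

```bash
python3 -m creep '{"rows":[[-0.0052, -0.0111, 0, 0, 0.02], [-0.0104, -0.0222, 0, 0, 0.02], [-0.0104, -0.0222, 0, 0, 0.02], [-0.0104, -0.0222, 0, 0, 0.02], [-0.0104, -0.0222, 0, 0, 0.02], [-0.0104, -0.0222, 0, 0, 0.02], [-0.0104, -0.0222, 0, 0, 0.02], [-0.0104, -0.0222, 0, 0, 0.02], [-0.0104, -0.0222, 0, 0, 0.02], [-0.0104, -0.0222, 0, 0, 0.02]]}'
python3 -m creep '{"rows":[[-0.0104, -0.0222, 0, 0, 0.02], [-0.0104, -0.0222, 0, 0, 0.02], [-0.0104, -0.0222, 0, 0, 0.02], [-0.0104, -0.0222, 0, 0, 0.02], [-0.0104, -0.0222, 0, 0, 0.02], [-0.0049, -0.0119, 0, 0, 0.02], [0, 0, 0, 0, 0.02], [0, 0, 0, 0, 0.02], [0, 0, 0, 0, 0.02]]}'
python3 -m creep '{"rows":[[0, 0, 0.015, 0, 0.02], [0, 0, 0.025, 0, 0.02], [0, 0, 0.025, 0, 0.02], [0, 0, 0, 0, 0.02], [0, 0, 0, 0, 0.02]]}'
python3 d.py 0.5711 -0.0667 0.129
```

```text
time_s: 48.0
position: [0.5505, 0.0655, 0.2801]
tool_rot: [[-0.96, 0.28, -0.003], [0.28, 0.96, 0.0], [0.003, -0.001, -1.0]]
ft_force: [1.0, 0.6, -1.9]
grip_width: 0.0353
gripper_force: 40.4
time_s: 48.9
position: [0.5711, -0.0656, 0.2814]
tool_rot: [[-0.961, 0.278, -0.0], [0.278, 0.961, 0.0], [0.0, 0.0, -1.0]]
ft_force: [0.2, 0.2, -2.0]
grip_width: 0.0351
gripper_force: 40.4
time_s: 49.4
position: [0.5715, -0.066, 0.2173]
tool_rot: [[-0.961, 0.278, 0.0], [0.278, 0.961, -0.0], [-0.0, 0.0, -1.0]]
ft_force: [-0.1, -0.3, -2.4]
grip_width: 0.0356
gripper_force: 40.6
tool delta [ 0.0002 -0.0008  0.0883] dist 0.088 w 0.0356
```

```bash
python3 -m creep '{"rows":[[0, -0.0005, 0.02, 0, 0.02], [0, 0, 0.025, 0, 0.02], [0, 0, 0.02, 0, 0.02], [0, 0, 0.01, 0, 0.02], [0, 0, 0.005, 0, 0.02], [0, 0, 0, 0, 0.02], [0, 0, 0, 0, 0.02]]}'
python3 d.py 0.5711 -0.0667 0.129
```

```text
time_s: 50.1
position: [0.5717, -0.0672, 0.1377]
tool_rot: [[-0.96, 0.279, 0.002], [0.279, 0.96, -0.001], [-0.002, -0.0, -1.0]]
ft_force: [-0.2, 0.4, -2.7]
grip_width: 0.035
gripper_force: 40.7
tool delta [0.0008 0.0003 0.0087] dist 0.009 w 0.035
```

```bash
python3 -m creep '{"rows":[[0, 0, 0.004, 0, 0.02], [0, 0, 0.0025, 0, 0.02], [0, 0, 0.0015, 0, 0.02], [0, 0, 0.0007, 0, 0.02], [0, 0, 0, 0, 0.02], [0, 0, 0, 0, 0.02]]}'
python3 -m creep '{"rows":[[0, 0, 0, 0, 0.045], [0, 0, 0, 0, 0.055], [0, 0, 0, 0, 0.055], [0, 0, 0, 0, 0.055], [0, 0, -0.01, 0, 0.055], [0, 0, -0.02, 0, 0.055], [0, 0, -0.03, 0, 0.056], [0, 0, -0.03, 0, 0.056], [0, 0, -0.02, 0, 0.056], [0, 0, 0, 0, 0.056]]}'
python3 d.py 0.517 0.3907 0.24
```

```text
time_s: 50.7
position: [0.5716, -0.0672, 0.1291]
tool_rot: [[-0.96, 0.279, 0.002], [0.279, 0.96, -0.001], [-0.002, -0.0, -1.0]]
ft_force: [-2.2, -0.3, 6.3]
grip_width: 0.0353
gripper_force: 41.6
time_s: 51.7
position: [0.5721, -0.0673, 0.2414]
tool_rot: [[-0.96, 0.279, 0.006], [0.279, 0.96, -0.002], [-0.007, -0.0, -1.0]]
ft_force: [0.3, 0.5, 0.3]
grip_width: 0.0561
gripper_force: 0.0
tool delta [1.806e-01 4.245e-01 1.000e-04] dist 0.461 w 0.0561
```

```bash
python3 -m creep '{"rows":[[0.0113, 0.0265, 0, 0, 0.056], [0.0113, 0.0265, 0, 0, 0.056], [0.0113, 0.0265, 0, 0, 0.056], [0.0113, 0.0265, 0, 0, 0.056], [0.0113, 0.0265, 0, 0, 0.056], [0.0113, 0.0265, 0, 0, 0.056], [0.0113, 0.0265, 0, 0, 0.056], [0.0113, 0.0265, 0, 0, 0.056], [0.0113, 0.0265, 0, 0, 0.056], [0.0113, 0.0265, 0, 0, 0.056]]}'
python3 -m creep '{"rows":[[0.0113, 0.0265, 0, 0, 0.056], [0.0113, 0.0265, 0, 0, 0.056], [0.0113, 0.0265, 0, 0, 0.056], [0.0113, 0.0265, 0, 0, 0.056], [0.0113, 0.0265, 0, 0, 0.056], [0.0113, 0.0265, 0, 0, 0.056], [0, 0, 0, 0, 0.056], [0, 0, 0, 0, 0.056], [0, 0, 0, 0, 0.056]]}'
python3 -m creep '{"rows":[[0, 0, 0.02, 0, 0.056], [0, 0, 0.02, 0, 0.056], [0, 0, 0.02, 0, 0.056], [0, 0, 0, 0, 0.056], [0, 0, 0, 0, 0.056], [0, 0, 0, 0, 0.056]]}'
python3 d.py 0.517 0.3907 0.128
```

```text
time_s: 52.7
position: [0.536, 0.2201, 0.237]
tool_rot: [[-0.96, 0.279, -0.001], [0.279, 0.96, -0.0], [0.001, -0.001, -1.0]]
ft_force: [0.0, -0.6, -0.0]
grip_width: 0.0565
gripper_force: 0.0
time_s: 53.6
position: [0.516, 0.3896, 0.2374]
tool_rot: [[-0.96, 0.28, -0.001], [0.28, 0.96, -0.001], [0.001, -0.001, -1.0]]
ft_force: [-0.4, -0.2, -0.5]
grip_width: 0.0559
gripper_force: 0.0
time_s: 54.2
position: [0.5165, 0.3904, 0.1793]
tool_rot: [[-0.96, 0.28, 0.002], [0.28, 0.96, 0.001], [-0.002, 0.002, -1.0]]
ft_force: [-0.1, 0.3, -0.1]
grip_width: 0.0559
gripper_force: 0.0
tool delta [-0.0003  0.0004  0.0513] dist 0.051 w 0.0559
```

```bash
python3 -m creep '{"rows":[[0, 0, 0.02, 0, 0.056], [0, 0, 0.02, 0, 0.056], [0, 0, 0.011, 0, 0.056], [0, 0, 0, 0, 0.056], [0, 0, 0, 0, 0.045], [0, 0, 0, 0, 0.03], [0, 0, 0, 0, 0.02], [0, 0, 0, 0, 0.02], [0, 0, 0, 0, 0.02], [0, 0, 0, 0, 0.02]]}' 40
python3 -m creep '{"rows":[[0, 0, -0.005, 0, 0.02], [0, 0, -0.01, 0, 0.02], [0, 0, -0.02, 0, 0.02], [0, 0, -0.03, 0, 0.02], [0, 0, -0.03, 0, 0.02], [0, 0, -0.03, 0, 0.02], [0, 0, -0.03, 0, 0.02], [0, 0, 0, 0, 0.02], [0, 0, 0, 0, 0.02]]}'
python3 d.py 0.6132 0.0584 0.28
```

```text
time_s: 55.2
position: [0.5164, 0.3909, 0.1283]
tool_rot: [[-0.96, 0.279, 0.003], [0.279, 0.96, 0.001], [-0.002, 0.002, -1.0]]
ft_force: [0.0, 1.2, 6.5]
grip_width: 0.0326
gripper_force: 40.0
time_s: 56.1
position: [0.5156, 0.3904, 0.2816]
tool_rot: [[-0.96, 0.279, -0.0], [0.279, 0.96, -0.0], [0.0, -0.0, -1.0]]
ft_force: [0.4, 0.1, -3.2]
grip_width: 0.0327
gripper_force: 40.2
tool delta [-0.1863 -0.2916  0.0016] dist 0.346 w 0.0327
```

Place height is 0.1293.

```bash
python3 -m creep '{"rows":[[-0.0062, -0.0097, 0, 0, 0.02], [-0.0124, -0.0194, 0, 0, 0.02], [-0.0124, -0.0194, 0, 0, 0.02], [-0.0124, -0.0194, 0, 0, 0.02], [-0.0124, -0.0194, 0, 0, 0.02], [-0.0124, -0.0194, 0, 0, 0.02], [-0.0124, -0.0194, 0, 0, 0.02], [-0.0124, -0.0194, 0, 0, 0.02], [-0.0124, -0.0194, 0, 0, 0.02], [-0.0124, -0.0194, 0, 0, 0.02]]}'
python3 -m creep '{"rows":[[-0.0124, -0.0194, 0, 0, 0.02], [-0.0124, -0.0194, 0, 0, 0.02], [-0.0124, -0.0194, 0, 0, 0.02], [-0.0124, -0.0194, 0, 0, 0.02], [-0.0124, -0.0194, 0, 0, 0.02], [-0.0065, -0.0103, 0, 0, 0.02], [0, 0, 0, 0, 0.02], [0, 0, 0, 0, 0.02], [0, 0, 0, 0, 0.02]]}'
python3 -m creep '{"rows":[[0, 0, 0.015, 0, 0.02], [0, 0, 0.025, 0, 0.02], [0, 0, 0.025, 0, 0.02], [0, 0, 0, 0, 0.02], [0, 0, 0, 0, 0.02]]}'
python3 d.py 0.6132 0.0584 0.1293
```

```text
time_s: 57.1
position: [0.5773, 0.1789, 0.2802]
tool_rot: [[-0.96, 0.279, -0.003], [0.279, 0.96, -0.001], [0.003, -0.001, -1.0]]
ft_force: [0.6, 0.1, -1.6]
grip_width: 0.0326
gripper_force: 40.1
time_s: 58.0
position: [0.613, 0.0595, 0.2817]
tool_rot: [[-0.961, 0.278, -0.0], [0.278, 0.961, 0.0], [0.001, 0.0, -1.0]]
ft_force: [0.5, 0.0, -2.0]
grip_width: 0.0325
gripper_force: 40.1
time_s: 58.5
position: [0.6135, 0.0592, 0.2176]
tool_rot: [[-0.961, 0.278, 0.0], [0.278, 0.961, 0.0], [-0.0, 0.0, -1.0]]
ft_force: [0.1, 0.3, -1.2]
grip_width: 0.0324
gripper_force: 40.1
tool delta [ 0.0001 -0.0008  0.0883] dist 0.088 w 0.0324
```

```bash
python3 -m creep '{"rows":[[0, -0.0005, 0.02, 0, 0.02], [0, 0, 0.025, 0, 0.02], [0, 0, 0.02, 0, 0.02], [0, 0, 0.01, 0, 0.02], [0, 0, 0.005, 0, 0.02], [0, 0, 0, 0, 0.02], [0, 0, 0, 0, 0.02]]}'
python3 d.py 0.6132 0.0584 0.1293
```

```text
time_s: 59.2
position: [0.6138, 0.0581, 0.1381]
tool_rot: [[-0.96, 0.279, 0.002], [0.279, 0.96, -0.0], [-0.002, 0.0, -1.0]]
ft_force: [0.5, 0.2, -1.5]
grip_width: 0.0326
gripper_force: 40.2
tool delta [0.0007 0.0001 0.0088] dist 0.009 w 0.0326
```

```bash
python3 -m creep '{"rows":[[0, 0, 0.004, 0, 0.02], [0, 0, 0.0025, 0, 0.02], [0, 0, 0.0015, 0, 0.02], [0, 0, 0.0008, 0, 0.02], [0, 0, 0, 0, 0.02], [0, 0, 0, 0, 0.02]]}'
python3 -m creep '{"rows":[[0, 0, 0, 0, 0.045], [0, 0, 0, 0, 0.055], [0, 0, 0, 0, 0.055], [0, 0, 0, 0, 0.055], [0, 0, -0.01, 0, 0.055], [0, 0, -0.02, 0, 0.055], [0, 0, -0.03, 0, 0.056], [0, 0, -0.03, 0, 0.056], [0, 0, -0.02, 0, 0.056], [0, 0, 0, 0, 0.056]]}'
python3 -m creep '{"rows":[[0.015, 0.025, 0, 0, 0.056], [0.015, 0.025, 0, 0, 0.056], [0.015, 0.025, 0, 0, 0.056], [0.015, 0.025, 0, 0, 0.056], [0.015, 0.025, 0, 0, 0.056], [0.015, 0.025, 0, 0, 0.056], [0.015, 0.025, 0, 0, 0.056], [0.015, 0.025, 0, 0, 0.056], [0.015, 0.025, 0, 0, 0.056], [0, 0, 0, 0, 0.056]]}'
python3 -m creep '{"rows":[[0.015, 0.025, 0, 0, 0.056], [0.015, 0.025, 0, 0, 0.056], [0.015, 0.025, 0, 0, 0.056], [0, 0, 0, 0, 0.056], [0, 0, 0, 0, 0.056], [0, 0, 0, 0, 0.056]]}'
python3 - <<'E'
from h import *
g=get_image('top'); cv2.imwrite('pics/top4.png',g['pixels'][:,:,::-1])
for r in blobs(g,(.45,.65,-.12,.1),.117,.135,.123,100): print(*r)
for r in blobs(g,(.36,.58,-.45,-.25),.108,.13,.118,100): print(*r)
for r in blobs(g,(.45,.65,-.12,.1),.043,.056,.05): print(*r)
E
```

```text
time_s: 59.8
position: [0.6137, 0.0581, 0.1294]
tool_rot: [[-0.96, 0.279, 0.002], [0.279, 0.96, -0.0], [-0.002, 0.0, -1.0]]
ft_force: [-1.3, -1.2, 7.0]
grip_width: 0.0326
gripper_force: 41.1
time_s: 60.8
position: [0.6142, 0.058, 0.2418]
tool_rot: [[-0.96, 0.279, 0.007], [0.279, 0.96, -0.001], [-0.007, 0.001, -1.0]]
ft_force: [0.4, -0.9, -0.2]
grip_width: 0.0557
gripper_force: 0.0
time_s: 61.8
position: [0.5449, 0.3146, 0.2371]
tool_rot: [[-0.961, 0.275, -0.002], [0.275, 0.961, 0.0], [0.002, -0.0, -1.0]]
ft_force: [0.4, -0.3, -0.9]
grip_width: 0.0561
gripper_force: 0.0
time_s: 62.4
position: [0.5246, 0.3952, 0.2377]
tool_rot: [[-0.96, 0.28, -0.0], [0.28, 0.96, -0.001], [0.0, -0.001, -1.0]]
ft_force: [-0.6, -0.2, -0.4]
grip_width: 0.0561
gripper_force: 0.0
[277.3 207.8] 303 [0.6138 0.0577 0.123 ] [array([0.6144, 0.0573]), array([0.0345, 0.0336]), np.float64(1.3576)] 0.1259
[347.9 233. ] 345 [ 0.571  -0.0679  0.123 ] [array([ 0.5711, -0.068 ]), array([0.0358, 0.0354]), np.float64(1.1202)] 0.122
[301.3 254.7] 353 [0.5309 0.0136 0.123 ] [array([0.531 , 0.0135]), array([0.0364, 0.0365]), np.float64(57.4395)] 0.124
[336.2 267.2] 347 [ 0.5101 -0.0476  0.123 ] [array([ 0.5097, -0.0473]), array([0.0367, 0.0349]), np.float64(0.6292)] 0.126
[508.9 294.9] 648 [ 0.4676 -0.3511  0.118 ] [array([ 0.4679, -0.3511]), array([0.0483, 0.0512]), np.float64(16.436)] 0.1177
[271.1 254. ] 62 [0.5406 0.0713 0.05  ] [array([0.5426, 0.0724]), array([0.0204, 0.0392]), np.float64(46.7565)] 0.0493
```

View pics/top4.png

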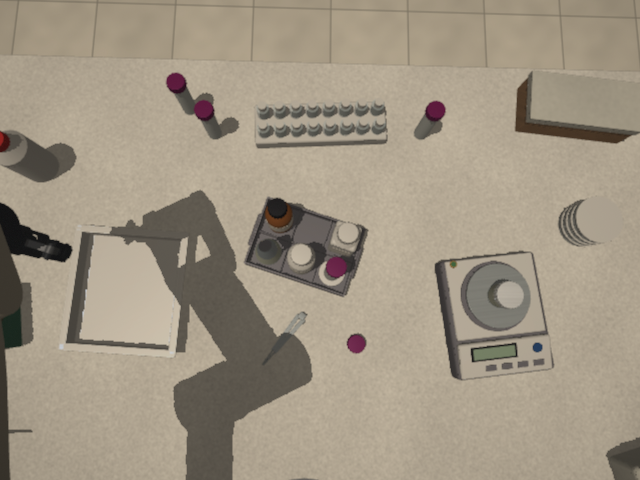

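The final view shows all three bottles back, with cap tops at the right heights and within about 1 mm of where they started: (277,208), (348,233) and (301,255). The slim cylinder at (336,267) hasn't moved, and the flask looks unchanged. The jar is on the plate at (509,295), and the arm is clear.

```bash
python3 -c "
from rig import close_job; print(close_job())"
```

```text
the job is handed in; nothing more can be done
None
```

I've handed the job in: the jar stands about 2 mm from the middle of the weighing plate, the three bottles are back in their own compartments within about 1 mm of where they started, and the flask and slim cylinder were left in place. It took about 62 s of the 144 s allowed, and the hand-in returned no verdict.

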